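# Stow the nib knock-out kit in the tin bin

### The arm

A 6-joint arm with a two-finger parallel gripper is mounted at the origin on the work surface. World frame = base frame: x ahead of the robot, y to its left, z up, the work surface at z = 0. Lengths are in m, angles in degrees, forces in N, time in s.
With the tool pointing down it reaches from about 0.375 to 0.75 m from the base axis. Payload 9 kg.
Tool frame: the origin (TCP) lies where the fingers leave the gripper's body, on its centre line; the fingertips stand 73 mm ahead of it and the grasp point (between the pads) lies 54 mm ahead of it (robot.tip_reach is the distance from the TCP to the fingertips, in m); z points along the fingers, y is the line along which they close (so a half turn about z gives the same grasp; the last joint's range is limited). The gripper opens to 85 mm and grips with 20 to 120 N. Pads are 22 mm wide; open, the fingers measure 114 mm over their backs; the gripper's body (76 mm by 85 mm) begins 54 mm behind the grasp point. The pads swing forward as they close: fully open they stand 13 mm farther back than shut.
Start: joints at [-89.192, 5.964, 5.575, 89.605, 0, 77.527], TCP at [0.138, -0.584, 0.304] pointing down, gripper open.
Joint ranges: [-171.21, 171.21], [-48.23, 106.86], [-62.78, 66.21], [-105.2, 120.99], [-86.42, 89.51], [-180, 180]. Speed limits (degrees/s): [127.2, 127.2, 147.25, 180, 180, 180].

### API

Orientations are given as [roll, pitch, yaw] about the fixed x, y, z axes, in that order (R = Rz(yaw) Ry(pitch) Rx(roll)).
In Python, from plant import robot gives the robot as it stands. Calls block until the motion is done:
- robot.move_pose(position, orientation): joint-space move of the TCP to a pose.
- robot.line_to(position, vel=0.15, rotation=None, guard=None): straight line of the TCP; rotation=None keeps the orientation; vel is the mean speed in m/s. With guard (N) it stops when the force on the tool has changed by that much, and returns True; else False.
- robot.goto_joints(angles): joint-space move.
- robot.set_gripper(opening): finger opening in m; the grip force is fixed at half the most; returns when the fingers have stopped.
- robot.pause(seconds).
- robot.ik(position, orientation): joint angles nearest the present ones, or None.
- robot.observe(): the state.
- robot.grab_frame(name): name is "side" or "top" or "wrist"; returns the picture (420x560x3 uint8, blue, green, red); there is no depth.
- robot.get_calibration(name): a dict with "vertical_fov" (degrees; the focal length in pixels is half the picture's height over the tangent of half this angle, whatever the lens; pixels are square), "cx", "cy" (the principal point, pixels), "rvec" (rotation vector, rad) and "tvec" (3), from world to camera coordinates, as OpenCV has them. Camera axes: x right, y down, z forward; pixel columns grow to the right and rows downward; lengths in m; the calibration is good to about 2 mm. A picture is of the moment at which its call begins: read the wrist's pose just before it. get_calibration takes no time and is no camera call; for the wrist camera it gives the pose at the moment of the call.
A pose or a line that the arm cannot do raises robot.IKError and nothing moves.
- robot.job_done(): hands the job in; it is judged then, once.
The state is a dict: "time": time; "q": joint angles; "qvel": joint speeds; "joint_torque": joint torques, N m; "tool_pos": TCP position; "tcp_rot": TCP orientation; "ft_force": force on the tool from outside, world axes, zero at the start; "torque": the same for the moment, N m; "gripper_width": finger opening in m; "gripper_force": force on a finger pad.
Only numpy, scipy, OpenCV 4.12 (cv2) and the standard library are available. Lean on these libraries where they do the work, as an engineer would, in place of code of your own. Each camera call takes 0.05 s, during which the arm holds its last target. There are 200 camera calls.

### The job

Put the nib knock-out kit away in the tin bin: the large block with a hole flat in the large round dish, the small block with a hole flat in the small round dish, the stepped square-footed mandrel upright in the square dish, and the hammer lying flat lengthwise in the long trough, each wholly within its dish. Leave the solid block without a hole and the smooth round-footed mandrel where they are.

Things in the scene. Friction and masses are not known exactly. Their poses are not given: they have to be found in the camera images.
- large_block: Large knock-out block to be stowed: bare aluminium cylinder standing on end, diameter 50, height 34, with a vertical through hole of diameter 18. Origin at the centre of its underside, z up. About 0.14 to 0.22 kg.
- small_block: Small knock-out block to be stowed: aluminium cylinder standing on end, diameter 34, height 34, with a vertical through hole of diameter 12. Origin at the centre of its underside, z up. About 0.06 to 0.11 kg.
- stepped_mandrel: Maple mandrel to be stowed, standing upright: square foot 40 by 40, 14 high, then three coaxial round steps: diameter 26 from height 14 to 32, diameter 20 to 48, diameter 14 to 64 (top). Origin at the centre of its underside, z up. About 0.05 to 0.08 kg.
- hammer: Hammer to stow, lying flat, 150 long. Origin at mid-length on the underside (table level), x along the handle towards the head, z up. Brass head: cylinder of diameter 24, 50 long along y, axis at x = 63, height 12. Wooden handle at height 12: diameter 14 from x = -30 to 51, swelling to 24 at the butt, x = -75 to -30. Centre of mass about x = 50. 0.16 to 0.26 kg.
- solid_block: Look-alike, leave in place: solid aluminium cylinder without a hole, diameter 50, height 34. Origin at the centre of its underside.
- smooth_mandrel: Look-alike, leave in place: maple mandrel with a round foot of diameter 42 (14 high) and a smooth cone tapering from diameter 26 to 14, height 64. Origin at the centre of its underside.
- large_round_dish: Large round tin dish, target of the large block: outer diameter 84, inner diameter 78, floor 2 thick, rim 6 high. Origin at the centre of its underside. Fixed in a shallow tin bin (210 by 290, floor 4 thick, rim 12 high) on the table, so 4 above it. It stands in a row of three dishes 92 apart, in any order.
- small_round_dish: Small round tin dish, target of the small block: outer diameter 68, inner diameter 62, floor 2 thick, rim 6 high. Origin at the centre of its underside, in the same bin row.
- square_dish: Square tin dish, target of the stepped mandrel: outside 72 by 72, inside 66 by 66, floor 2 thick, rim 6 high. Origin at the centre of its underside, x and y along its sides, in the same bin row.
- long_trough: Long tin trough, target of the hammer: outside 182 by 76, inside 176 by 70, floor 2 thick, rim 6 high. Origin at the centre of its underside, x along its length, y across. In the same bin, parallel to the row of dishes and 100 mm beyond it; the hammer may lie either way round.
Not all that is in view belongs to the job. What is shaped like the small_round_dish but blue or brown is not meant.

How it is judged (in metres and radians):
At the end, for the whole second after the job is handed in: Each part at rest on the floor of its own dish (within 3 mm), tilted under 0.12 rad, centred within 15 mm (blocks: radially; mandrel and hammer: along each side; hammer across: 18 mm). The solid block and smooth mandrel are within 25 mm of where they started (z of large_block in the frame of large_round_dish below 0.005 m and angle between each of large_block, small_block, stepped_mandrel, hammer's own z axis and vertical below 0.12 rad and linear speed of each of large_block, small_block, stepped_mandrel, hammer below 0.02 m/s and angular speed of each of large_block, small_block, stepped_mandrel, hammer below 0.2 rad/s and horizontal distance between large_block and large_round_dish below 0.015 m and z of small_block in the frame of small_round_dish below 0.005 m and horizontal distance between small_block and small_round_dish below 0.015 m and z of stepped_mandrel in the frame of square_dish below 0.005 m and x of stepped_mandrel in the frame of square_dish between -0.015 and 0.015 m and y of stepped_mandrel in the frame of square_dish between -0.015 and 0.015 m and z of hammer in the frame of long_trough below 0.005 m and x of hammer in the frame of long_trough between -0.015 and 0.015 m and y of hammer in the frame of long_trough between -0.018 and 0.018 m and distance of each of solid_block, smooth_mandrel from where it was at the start of the episode below 0.025 m); the robot touches nothing.
It fails at once if the look-alike solid block is moved more than 25 mm (distance of solid_block from where it was at the start of the episode above 0.025 m).
It fails at once if the look-alike smooth mandrel is moved more than 25 mm (distance of smooth_mandrel from where it was at the start of the episode above 0.025 m).
It also fails if it takes over 102 s, if anything falls off the work surface, if the arm or the gripper's body presses on something with over 40 N, if the wrist force passes 120 N, or if a joint passes its speed limit or range.

## Working session

There is one attempt and no reset: what is moved stays moved. The work goes in short steps, each a Python script; the robot and the scene stay as the last script left them, time stands still between calls to the robot, and variables do not carry over. Pictures are saved under pics/ and viewed, at most 14 in all, crops included, and the job is handed in when it is done.

```bash
ls; mkdir -p pics
python3 - <<'E'
from plant import robot
import cv2
for n in("top","side","wrist"):
    c=robot.get_calibration(n); print(n,c)
    cv2.imwrite(f"pics/{n}0.png",robot.grab_frame(n))
print(robot.observe()['tool_pos'],robot.observe()['tcp_rot'],robot.observe()['time'])
E
```

```text
pics
top {'vertical_fov': 48.980403135203844, 'cx': 275.0173236093942, 'cy': 209.26024192686953, 'rvec': array([ 2.10691119, -2.15236319,  0.14241716]), 'tvec': array([0.01405156, 0.50080898, 0.88014445])}
side {'vertical_fov': 45.1313142410286, 'cx': 284.82298768971333, 'cy': 209.21117279934575, 'rvec': array([ 2.07290501, -0.91162108,  0.44651666]), 'tvec': array([-0.33180188,  0.24589427,  0.75377084])}
wrist {'vertical_fov': 70.09075968858112, 'cx': 281.4020882800809, 'cy': 209.33229074596494, 'rvec': array([-2.27819263,  1.80206057,  0.26244372]), 'tvec': array([-0.59978125, -0.03702314,  0.37729847])}
[ 0.13782983 -0.58377383  0.30329564] [-1.79941714e+02 -1.01540242e-02  1.32806520e+01] 0.15
```

View pics/top0.png

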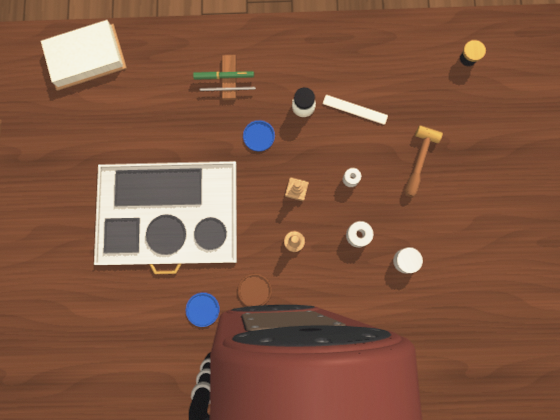

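View pics/side0.png

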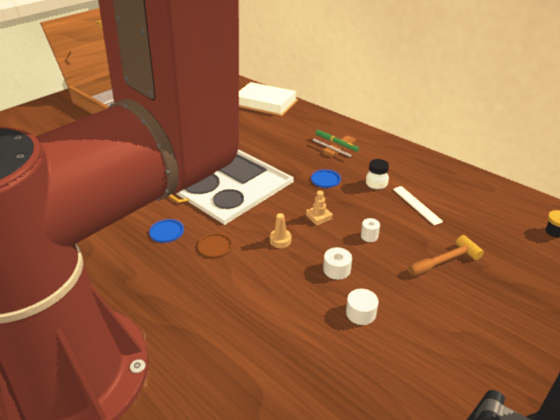

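The top view shows these candidates:

| Item | Pixels | Choice |
|---|---|---|
| Large blocks | (360,234) holed, (408,261) solid | Take the holed one, leave the solid one |
| Small block | (352,177) | Take |
| Mandrels | (297,189) square stepped foot, (294,242) smooth round foot | Take the stepped one, leave the smooth one |
| Hammer | (424,160) | Take |
| Bin dishes | square (122,236), large (166,235), small (210,234), trough (158,188) | Targets |
| Blue and brown dishes | (258,136), (203,310), (254,291) | Decoys |

The side view agrees.

```bash
cat > h.py <<'E'
import numpy as np, cv2
def cam(c):
    R=cv2.Rodrigues(np.array(c['rvec']))[0]; return R,-R.T@np.array(c['tvec']),210/np.tan(np.radians(c['vertical_fov']/2)),c
def ray(C,p):
    R,o,f,c=C; return R.T@np.array([(p[0]-c['cx'])/f,(p[1]-c['cy'])/f,1.])
def onz(C,p,z):
    d=ray(C,p); return C[1]+d*(z-C[1][2])/d[2]
def tri(C1,p1,C2,p2):
    a,b=ray(C1,p1),ray(C2,p2); s=np.linalg.lstsq(np.c_[a,-b],C2[1]-C1[1],rcond=None)[0]
    x,y=C1[1]+a*s[0],C2[1]+b*s[1]; return (x+y)/2,np.linalg.norm(x-y)
def proj(C,X):
    R,o,f,c=C; v=R@(np.array(X)-o); return f*v[:2]/v[2]+[c['cx'],c['cy']]
E
python3 - <<'E'
from plant import robot
from h import *
np.set_printoptions(precision=4,suppress=True)
T=cam(robot.get_calibration('top'));S=cam(robot.get_calibration('side'));W=cam(robot.get_calibration('wrist'))
print(T[1],S[1],W[1],W[0][2])
for n,p,s in [('large',(360,234),(338,257)),('small',(352,177),(370,224)),('solid',(408,261),(362,299)),('smoothtop',(294,239),(280,214)),('steptop',(297,187),(320,192)),('head',(430,134),(469,247)),('largedish',(166,235),(203,182)),('smalldish',(210,234),(229,199)),('trough',(158,188),(243,167)),('blue',(258,136),(325,178))]:
    print(n,*tri(T,p,S,s), onz(T,p,0))
cv2.imwrite('pics/crop0.png',cv2.resize(cv2.imread('pics/top0.png')[120:290,90:450],None,fx=2.2,fy=2.2,interpolation=2))
E
```

```text
[ 0.3579 -0.0158  0.9473] [-0.1043 -0.548   0.6539] [ 0.2079 -0.5676  0.3718] [-0.2767 -0.0647 -0.9588]
large [ 0.4496 -0.1653  0.0322] 0.003028050199012606 [ 0.4517 -0.1694  0.    ]
small [ 0.5652 -0.1543  0.033 ] 0.002215965548600767 [ 0.5718 -0.1584  0.    ]
solid [ 0.3947 -0.2565  0.0339] 0.004116395094886635 [ 0.3946 -0.2638  0.    ]
smoothtop [ 0.4392 -0.0333  0.0666] 0.002483920358077716 [ 0.4443 -0.0337  0.    ]
steptop [ 0.5419 -0.0433  0.0676] 0.00692264563325379 [ 0.5533 -0.0428  0.    ]
head [ 0.6555 -0.3215  0.0152] 0.0014287870902207403 [ 0.6608 -0.3271  0.    ]
largedish [0.46   0.227  0.0086] 0.006665360466307426 [0.4584 0.2314 0.    ]
smalldish [0.4593 0.1376 0.0058] 0.0036908726261577216 [0.4585 0.1398 0.    ]
trough [ 0.5743  0.2404 -0.0118] 0.037579915439535705 [0.5583 0.2501 0.    ]
blue [0.6658 0.0368 0.0034] 0.0013408749934468393 [0.6664 0.0375 0.    ]
```

View pics/crop0.png

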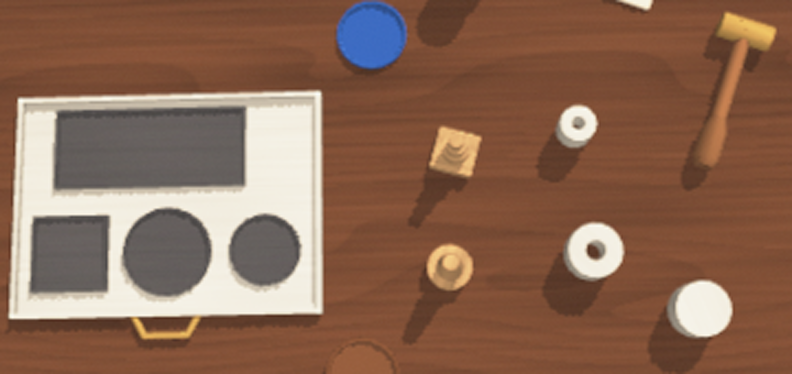

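All four parts, the look-alikes and the dishes are clear in the close crop, and their heights match (blocks about 33 mm, mandrel tops about 66 mm). Next I'll take closer wrist views.

Run:
```python
from plant import robot
from h import *
import pickle
D={}
for n,p in [('p1',(0.52,-0.2,0.33)),('p2',(0.50,-0.08,0.33)),('b1',(0.46,0.17,0.33)),('b2',(0.51,0.23,0.33))]:
    robot.move_pose(p,[180,0,0]); robot.pause(.15)
    c=robot.get_calibration('wrist'); f=robot.grab_frame('wrist'); D[n]=(c,f)
    o=robot.observe(); print(n,o['time'],o['tool_pos'],o['q'].round(0) if hasattr(o['q'],'round') else o['q'])
pickle.dump(D,open('v.pkl','wb'))
cv2.imwrite('pics/w1.png',cv2.resize(np.vstack([np.hstack([D['p1'][1],D['p2'][1]]),np.hstack([D['b1'][1],D['b2'][1]])]),(800,600),interpolation=3))
```

```text
p1 2.3083 [ 0.51979643 -0.20060826  0.32990553] [-35.  -1.   1.  92.  -0. 146.]
p2 3.0667 [ 0.50013217 -0.08090384  0.32981504] [-24. -10.  -7.  93.  -0. 156.]
b1 8.0167 [0.46000162 0.16996372 0.32997437] [   5.  -13.  -10.   93.   -0. -175.]
b2 8.625 [0.50968522 0.2294029  0.33034329] [  11.   -1.    1.   92.   -0. -169.]
```

View pics/w1.png

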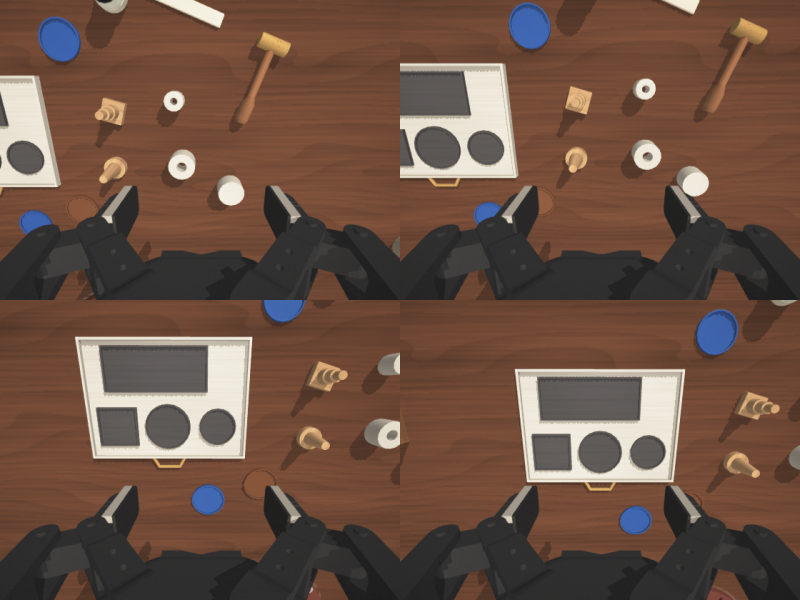

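The wrist views show all parts clearly at lower resolution: the hammer top right, the holed blocks at mid-frame, and the bin whole in both lower panels. Next I'll segment and measure.

```bash
cat > m.py <<'E'
import pickle
from plant import robot
from h import *
np.set_printoptions(precision=4,suppress=True)
D=pickle.load(open('v.pkl','rb')); D['top']=(robot.get_calibration('top'),cv2.imread('pics/top0.png'))
def wp(C,ct,z): return np.array([onz(C,p,z)[:2] for p in ct.reshape(-1,2)],np.float32)
def blobs(m,amin):
    cs,_=cv2.findContours(m.astype(np.uint8)*255,cv2.RETR_EXTERNAL,cv2.CHAIN_APPROX_NONE)
    return [c for c in cs if cv2.contourArea(c)>amin]
E
python3 - <<'E'
from m import *
cen={}
for v in ('b1','b2','top'):
    C=cam(D[v][0]);f=D[v][1];h=cv2.cvtColor(f,cv2.COLOR_BGR2HSV);g=h[...,2].astype(int)
    print(v,f[235,166] if v=='top' else '')
    dark=(h[...,1]<70)&(g<135)&(g>50)
    for c in blobs(dark,300):
        w=wp(C,c,0.008); (cx,cy),(a,b),t=cv2.minAreaRect(w)
        if .1<cy<.4 and .35<cx<.65 and a<.25 and b<.25:
            print('dark',np.array([cx,cy,a,b]),round(t,1),'area mm2',round(cv2.contourArea(w)*1e6), 'cen', w.mean(0)); cen.setdefault(round(cy+cx*0,1) if 0 else ('T' if max(a,b)>.14 else 'Q' if cy>.28 else 'L' if cy>.19 else 'S'),[]).append((C,np.array(cv2.minAreaRect(c)[0])))
    white=(h[...,1]<60)&(g>150)
    for c in blobs(white,3000):
        w=wp(C,cv2.convexHull(c),0.012); print('bin',[np.round(x,4) for x in cv2.minAreaRect(w)])
    if v=='top':
      for c in blobs(white,80):
        w=wp(C,c,.034); (x,y),r=cv2.minEnclosingCircle(w); print('white',np.array([x,y,2*r]))
for k,l in cen.items():
    print(k,[tri(*l[i],*l[j])  for i,j in ((0,1),(0,2),(1,2)) if j<len(l)])
E
python3 - <<'E'
from m import *
for v in ('p1','p2','top'):
    C=cam(D[v][0]);f=D[v][1];h=cv2.cvtColor(f,cv2.COLOR_BGR2HSV);g=h[...,2].astype(int)
    m=(h[...,1]<70)&(g>215)
    for c in blobs(m,60):
        w=wp(C,c,.034); (x,y),r=cv2.minEnclosingCircle(w)
        if y<0 and r<.05: print(v,'white',np.array([x,y,2*r]),w.mean(0),'pix',c.reshape(-1,2).mean(0))
    m=(h[...,0]>8)&(h[...,0]<28)&(h[...,1]>70)&(g>165)
    for c in blobs(m,60):
        w=wp(C,c,.014); print(v,'maple',[np.round(x,4) for x in cv2.minAreaRect(w)],'pix',c.reshape(-1,2).mean(0))
E
```

```text
b1 
dark [0.4595 0.1401 0.0665 0.0659] 46.3 area mm2 3408 cen [0.46   0.1398]
dark [0.4597 0.3225 0.072  0.0734] 0.0 area mm2 5087 cen [0.4608 0.3222]
dark [0.4597 0.2309 0.0817 0.0826] 42.9 area mm2 5261 cen [0.4604 0.2311]
dark [0.5596 0.2496 0.0758 0.1817] 0.0 area mm2 13518 cen [0.5605 0.2497]
bin [array([0.5052, 0.2311]), array([0.2088, 0.2891]), np.float64(0.0094)]
b2 
dark [0.4597 0.14   0.0664 0.0663] 47.2 area mm2 3437 cen [0.4603 0.1399]
dark [0.4597 0.3229 0.0723 0.0715] 90.0 area mm2 4973 cen [0.4612 0.3228]
dark [0.4601 0.231  0.0822 0.0815] 90.0 area mm2 5266 cen [0.4609 0.2313]
dark [0.5593 0.2493 0.1816 0.0744] 90.0 area mm2 13407 cen [0.5604 0.2495]
bin [array([0.5056, 0.2313]), array([0.289 , 0.2088]), np.float64(89.9574)]
top [91 93 98]
dark [0.4589 0.1395 0.0642 0.0639] 88.8 area mm2 3198 cen [0.4593 0.1389]
dark [0.4598 0.3219 0.0724 0.0704] 88.8 area mm2 4815 cen [0.4594 0.3222]
dark [0.4589 0.2305 0.0811 0.0805] 88.7 area mm2 5054 cen [0.4591 0.2299]
dark [0.5594 0.2485 0.1812 0.0759] 89.9 area mm2 13168 cen [0.5592 0.2482]
bin [array([0.5046, 0.2301]), array([
[... 3036 characters left out ...]
([0.0198, 0.0611]), np.float64(0.855)] pix [165.2    269.6667]
top maple [array([ 0.4401, -0.0333]), array([0.0415, 0.0388]), np.float64(43.5899)] pix [294.0536 240.5893]
top maple [array([ 0.5481, -0.0415]), array([0.0405, 0.0408]), np.float64(74.3589)] pix [296.8 188.4]
top maple [array([ 0.6014, -0.2997]), array([0.0506, 0.1441]), np.float64(68.7431)] pix [423.0833 154.5536]
top maple [array([0.8277, 0.0983]), array([0.0239, 0.0371]), np.float64(89.6785)] pix [228.5     62.9423]
top maple [array([ 0.8417, -0.4306]), array([0.045 , 0.0436]), np.float64(88.1149)] pix [474.5345  49.5   ]
top maple [array([0.8321, 0.376 ]), array([0.0928, 0.1806]), np.float64(54.2071)] pix [102.0136  63.1955]
```

The sizes agree with the text: dishes 66/82/72 mm, bin 209×289 mm, blocks 49.5/33.5 mm, foot 40 mm. The bin yaw is about 0. I'll refine the hammer axis now and do the mandrel first.

```bash
cat > pp.py <<'E'
from plant import robot
import numpy as np
TR=robot.tip_reach
def pick(x,y,yaw,tipz,opening=.085,shut=0.,hi=.17):
    robot.move_pose([x,y,hi+TR],[180,0,yaw])
    robot.set_gripper(opening)
    hit=robot.line_to([x,y,tipz+TR],vel=.12,guard=12)
    robot.set_gripper(shut); o=robot.observe()
    print('pick hit',hit,'w',o['gripper_width'],'F',o['gripper_force'],'z',o['tool_pos'][2]-TR)
    robot.line_to([x,y,hi+TR],vel=.2); o=robot.observe()
    print('lifted w',o['gripper_width'],'ft',o['ft_force'],'t',o['time'])
def place(x,y,yaw,tipz,opening,hi=.17):
    "tipz: tip height with the part on the dish floor"
    robot.move_pose([x,y,hi+TR],[180,0,yaw])
    robot.line_to([x,y,tipz+.008+TR],vel=.12)
    hit=robot.line_to([x,y,tipz-.004+TR],vel=.02,guard=3); o=robot.observe()
    print('place hit',hit,'tipz',o['tool_pos'][2]-TR,'expected',tipz,o['tool_pos'][:2])
    robot.set_gripper(opening); robot.line_to([x,y,hi+TR],vel=.2)
    print('t',robot.observe()['time'],'w',robot.observe()['gripper_width'])
E
python3 - <<'E'
from m import *
for v in ('p1','p2','top'):
    C=cam(D[v][0]);f=D[v][1];h=cv2.cvtColor(f,cv2.COLOR_BGR2HSV);H,S,V=[h[...,i].astype(int) for i in range(3)]
    q=proj(C,(.595,-.30,.012)).astype(int)
    k=proj(C,(.61,-.3055,.018)).astype(int); tb=q+[30,30]
    print(v,'handle',h[k[1],k[0]],'table',h[tb[1],tb[0]])
    hd=(H>14)&(H<30)&(S>90)&(V>110); hn=(H>4)&(H<20)&(S>120)&(V>125)
    for nm,m in (('all',hd|hn),('head',hd)):
      for c in blobs(m,50):
        w=wp(C,c,.012)
        if np.linalg.norm(w.mean(0)-[.61,-.305])<.07:
            mm=np.zeros(H.shape,np.uint8);cv2.drawContours(mm,[c],-1,1,-1);P=wp(C,np.argwhere(mm)[:,::-1],.012)
            hnd=P[P[:,0]<.635] ; l=''
            if nm=='all' and len(hnd)>20:
                vx,vy,x,y=cv2.fitLine(hnd,cv2.DIST_L2,0,.01,.01).ravel(); l=(np.degrees(np.arctan2(vy,vx)) if vx>0 else np.degrees(np.arctan2(-vy,-vx)),x,y,'butt x',P[:,0].min())
            print(v,nm,[np.round(x,4) for x in cv2.minAreaRect(w)],l)
E
python3 - <<'E'
from pp import *
print(TR)
pick(.548,-.0415,164,.017)
E
```

```text
p1 handle [ 12 138 183] table [ 10 134 114]
p1 all [array([ 0.6041, -0.3079]), array([0.1445, 0.1003]), np.float64(9.3889)] (np.float32(-13.089915), np.float32(0.574584), np.float32(-0.29646534), 'butt x', np.float32(0.52627677))
p1 head [array([ 0.6567, -0.3207]), array([0.0533, 0.0242]), np.float64(69.3845)] 
p2 handle [ 12 139 173] table [  9 131 111]
p2 all [array([ 0.5984, -0.3014]), array([0.055 , 0.1499]), np.float64(69.6389)] (np.float32(-17.964418), np.float32(0.5789723), np.float32(-0.2938625), 'butt x', np.float32(0.52718085))
p2 head [array([ 0.6562, -0.3227]), array([0.0545, 0.0258]), np.float64(69.3321)] 
top handle [ 12 149 198] table [ 10 146 126]
top all [array([ 0.5982, -0.3058]), array([0.5694, 0.1698]), np.float64(88.9968)] (np.float32(83.949974), np.float32(0.5502567), np.float32(-0.38718823), 'butt x', np.float32(0.51380193))
top head [array([ 0.6572, -0.3208]), array([0.0527, 0.0264]), np.float64(68.8531)] 
0.0726
pick hit False w 0.023325480517086248 F 58.78787040710449 z 0.01741746030669522
lifted w 0.02321622004618506 ft [-1.18241978e-03  4.05364580e-01 -1.53799833e+00] t 14.25
```

Run:
```python
from pp import *
import cv2
robot.move_pose([.46,.3225,.17+TR],[180,0,180]); cv2.imwrite('pics/w2.png',robot.grab_frame('wrist'))
```

```text
(no output)
```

View pics/w2.png

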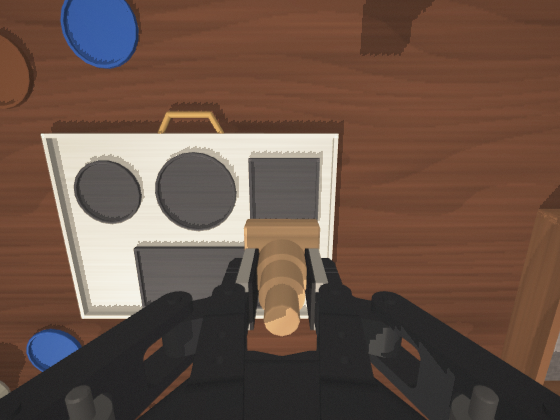

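The mandrel hangs upright and square between the pads (foot around (282,235)). I'll place it and then do the small block.

Run:
```python
from pp import *
place(.4602,.3225,180,.0234,.06)
pick(.5677,-.1546,180,.010,opening=.07)
place(.4598,.1400,180,.016,.055)
```

```text
place hit True tipz 0.023428640030444786 expected 0.0234 [0.46035077 0.3225742 ]
t 19.0417 w 0.0596882610983066
pick hit False w 0.03148481833111392 F 59.96910609304905 z 0.010698245351512259
lifted w 0.03155049714290028 ft [-0.47413058 -0.07256385 -1.37547937] t 23.9583
place hit True tipz 0.01665212208179645 expected 0.016 [0.4600211  0.14000899]
t 28.225 w 0.05483603589981063
```

Run:
```python
from pp import *
pick(.4508,-.165,180,.010,opening=.075)
place(.4603,.231,90,.0165,.068)
a=np.radians(-20.5); g=np.array([.6567,-.3215])-.025*np.array([np.cos(a),np.sin(a)])
print(g)
pick(*g,159.5,.003,opening=.05,hi=.12)
import cv2; cv2.imwrite('pics/w3.png',np.hstack([robot.grab_frame('wrist'),robot.grab_frame('side')])[::1,:]);
im=cv2.imread('pics/w3.png'); cv2.imwrite('pics/w3.png',cv2.resize(im,(800,300)))
```

```text
pick hit False w 0.048452098692591726 F 61.9778348878026 z 0.011055079275180596
lifted w 0.04839851784761377 ft [-0.79543533 -0.63621007 -2.19787695] t 32.525
place hit True tipz 0.017091107082787493 expected 0.0165 [0.46052556 0.23105757]
t 37.65 w 0.06789207386405005
[ 0.6332832  -0.31274482]
pick hit False w 0.011779618894762383 F 58.561320304870605 z 0.003888787802751037
lifted w 0.011485512991852673 ft [-0.33585823 -0.29866874 -2.64513741] t 42.3167
```

View pics/w3.png

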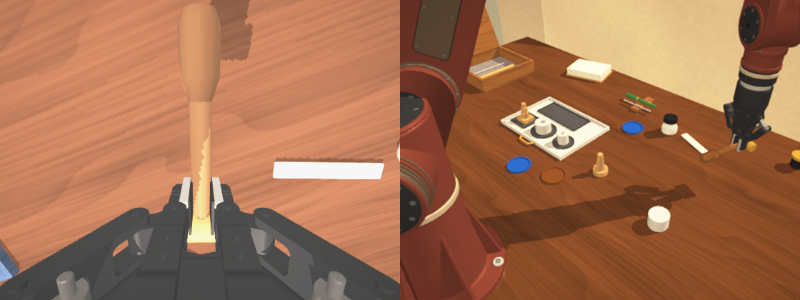

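The hammer is held by the neck, with the handle straight along the tool (wrist (200,100)). The other three parts stand in their dishes in the side view.

Run:
```python
from pp import *
import cv2
c=np.array([.5597,.2490])
place(c[0],c[1]-.038,90,.0099,.035)
robot.move_pose([.45,-.05,.32],[180,0,90]); robot.pause(.3)
f=robot.grab_frame('top'); cv2.imwrite('pics/top1.png',f)
cv2.imwrite('pics/top1c.png',cv2.resize(f[140:290,80:440],None,fx=2.2,fy=2.2,interpolation=2))
```

```text
place hit True tipz 0.009852748466277594 expected 0.0099 [0.55985225 0.2110778 ]
t 47.5167 w 0.03487654633506507
```

View pics/top1c.png

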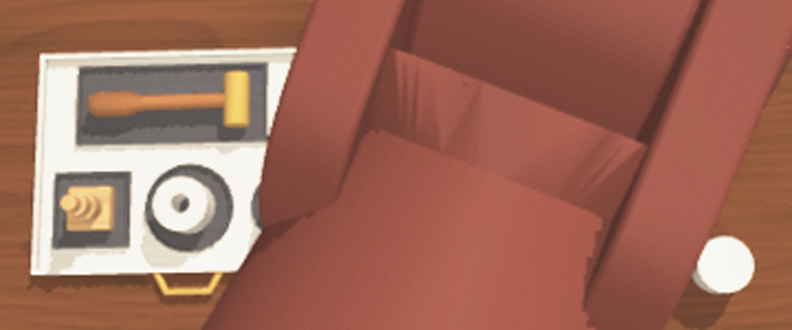

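The hammer lies in the trough and the large block and mandrel are in their dishes, but the arm hides the small dish. I'll move clear and measure.

Run:
```python
from pp import *
import cv2,pickle
D={}
robot.move_pose([.45,.20,.34],[180,0,180]); robot.pause(.2)
D['w']=(robot.get_calibration('wrist'),robot.grab_frame('wrist')); cv2.imwrite('pics/w4.png',D['w'][1])
robot.move_pose([.2,-.5,.34],[180,0,180]); robot.pause(.2)
f=robot.grab_frame('top'); D['t']=(robot.get_calibration('top'),f)
pickle.dump(D,open('e.pkl','wb'))
from m import *
for v in ('w','t'):
    C=cam(D[v][0]);f=D[v][1];h=cv2.cvtColor(f,cv2.COLOR_BGR2HSV);H,S,V=[h[...,i].astype(int) for i in range(3)]
    P=lambda c,z:[np.round(x,4) for x in cv2.minAreaRect(wp(C,c,z))]
    for c in blobs((S<70)&(V>205),60):
        r=P(c,.040)
        if max(r[1])<.06: print(v,'white',r,'at .034',P(c,.034)[0])
    for c in blobs((S>70)&(V>120)&(H>5)&(H<32),60):
        r=P(c,.020)
        if max(r[1])<.2 and .35<r[0][0]<.65 and r[0][1]>-.3: print(v,'wood',r)
print(robot.observe()['time'])
```

```text
Traceback (most recent call last):
KeyError: 'w'
```

View pics/w4.png

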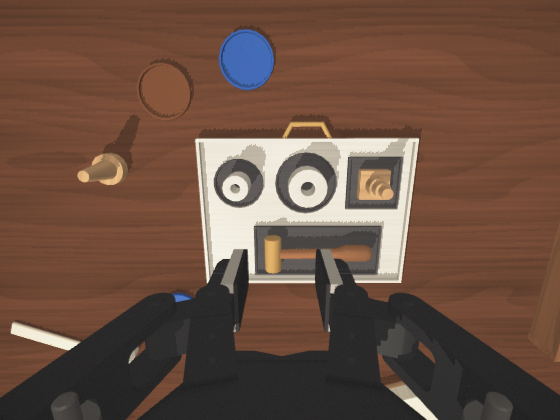

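All four parts are in their dishes and the smooth mandrel is standing. The script's `D` was overwritten by an import, so I'll measure from the saved frames.

Run:
```python
from m import *
D=pickle.load(open('e.pkl','rb'))
for v in ('w','t'):
    C=cam(D[v][0]);f=D[v][1];h=cv2.cvtColor(f,cv2.COLOR_BGR2HSV);H,S,V=[h[...,i].astype(int) for i in range(3)]
    P=lambda c,z:[np.round(x,4) for x in cv2.minAreaRect(wp(C,c,z))]
    for c in blobs((S<70)&(V>205),60):
        r=P(c,.040)
        if max(r[1])<.06: print(v,'white',r,'at .034',P(c,.034)[0])
    for c in blobs((S>70)&(V>125)&(H>5)&(H<32),60):
        r=P(c,.020)
        if max(r[1])<.2 and .35<r[0][0]<.65 and r[0][1]>-.3: print(v,'wood',r)
    for c in blobs((S>90)&(V>110)&(H>14)&(H<30),60):
        r=P(c,.018)
        if r[0][1]>.1 and r[0][0]>.5 and r[0][0]<.62:print(v,'head',r)
print(robot.observe()['time'])
```

```text
w wood [array([0.6377, 0.217 ]), array([0.0719, 0.0154]), np.float64(89.8702)]
w wood [array([0.559 , 0.2954]), array([0.0574, 0.0216]), np.float64(89.8663)]
w wood [array([0.5594, 0.21  ]), array([0.0574, 0.0718]), np.float64(1.4255)]
w wood [array([0.4844, 0.0596]), array([0.1134, 0.0848]), np.float64(60.3965)]
w wood [array([0.4585, 0.3229]), array([0.0487, 0.0403]), np.float64(89.8616)]
w wood [array([ 0.4387, -0.0321]), array([0.0415, 0.077 ]), np.float64(14.1498)]
w wood [array([0.3885, 0.2304]), array([0.0619, 0.0206]), np.float64(89.8575)]
w wood [array([0.3798, 0.0678]), array([0.005, 0.094]), np.float64(1.6291)]
w wood [array([0.3652, 0.2236]), array([0.0777, 0.0023]), np.float64(89.8559)]
w wood [array([0.3643, 0.1167]), array([0.0056, 0.0743]), np.float64(3.1431)]
w head [array([0.5602, 0.1857]), array([0.0591, 0.0234]), np.float64(1.4254)]
t white [array([ 0.395 , -0.2563]), array([0.0485, 0.0465]), np.float64(88.7855)] at .034 [ 0.3952 -0.2579]
t wood [array([0.4605, 0.3219]), array([0.0512, 0.0409]), np.float64(88.7734)]
t wood [array([0.5616, 0.2476]), array([0.1527, 0.0527]), np.float64(88.6297)]
t wood [array([0.6003, 0.0243]), array([0.0122, 0.0998]), np.float64(3.8618)]
t head [array([0.5605, 0.1849]), array([0.0533, 0.025 ]), np.float64(0.4743)]
53.1
```

```bash
python3 -c "
from plant import robot
print(robot.job_done(), robot.observe()['time'])"
```

```text
the job is handed in; nothing more can be done
the job is handed in; nothing more can be done
```

I handed the job in with about 53 s on the robot clock (limit 102 s) and got no verdict back. The large block, small block, stepped mandrel and hammer are in their dishes; the mandrel and hammer measured within about 3 mm of centre and the two blocks I checked by eye only. The solid block and smooth mandrel have not visibly moved.

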